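# Move the tested antennas to the shipping rack in test order

### The job

Move the four antennas from the full test rack to the empty shipping rack and stand each upright in the same place it had, counting the places from the round metal post on each rack, so that the row still agrees with the test list. The two racks face opposite ways, so watch where each post is; let no antenna fall over, and let go of them all at the end.

Things in the scene. Friction and masses are not known exactly. Their poses are not given: they have to be found in the camera images.
- test_rack: The rack full at the start: plywood bar 54 mm wide (x), 20 mm high, fixed, with four open square pockets 44 mm wide. Origin on the bench under the row's middle. Pocket centres x = 0, y = +0.099 (place one), +0.033, -0.033, -0.099 m (four); rubber floor at z = 8 mm. The metal post (20 mm wide, top at 45 mm) is at y = +0.136; bar ends y = -0.125, +0.150.
- shipping_rack: The rack empty at the start, the same make but turned about half round: plywood bar 54 mm wide (x), 20 mm high, fixed, with four open square pockets 44 mm wide. Origin on the bench under the row's middle. Pocket centres x = 0, y = +0.099 (place one), +0.033, -0.033, -0.099 m (four); rubber floor at z = 8 mm. The metal post (20 mm wide, top at 45 mm) is at y = +0.136; bar ends y = -0.125, +0.150.
- whip: Whip antenna: a thin black rod 12 mm in diameter (15 mm near the foot), 95 mm tall in all; grip the rod 45 to 90 mm above the origin. It stands upright on a round brass foot 30 mm across and 18 mm high; origin at the centre of the foot's underside, z up along the antenna. About 60 g.
- mushroom: Mushroom antenna: a white round cap 40 mm in diameter on a thin stalk, the cap from 50 to 69 mm above the origin (its straight side from 50 to 63 mm); grip it across the cap, about 58 mm up. It stands upright on a round brass foot 30 mm across and 18 mm high; origin at the centre of the foot's underside, z up along the antenna. About 60 g.
- panel: Panel antenna: an upright white plate 10 mm thick (its x), 48 mm wide (its y), from 30 to 75 mm above the origin; at the start the plate runs roughly along the row. Grip it across the thickness, about 60 mm up. It stands upright on a round brass foot 30 mm across and 18 mm high; origin at the centre of the foot's underside, z up along the antenna. About 60 g.
- barrel: Barrel antenna: a plain white upright cylinder 26 mm in diameter, 62 mm tall in all; grip it 35 to 55 mm above the origin. It stands upright on a round brass foot 30 mm across and 18 mm high; origin at the centre of the foot's underside, z up along the antenna. About 60 g.
- pad_whip: Seen once its antenna is lifted (its edges show before): the black rubber pad, 44 mm square and 3 mm thick, fixed in the test-rack pocket in which the whip antenna starts; it stays there and so shows from which place that antenna came. Origin at the centre of its underside, 5 mm above the bench.
- pad_mushroom: Seen once its antenna is lifted (its edges show before): the black rubber pad, 44 mm square and 3 mm thick, fixed in the test-rack pocket in which the mushroom antenna starts; it stays there and so shows from which place that antenna came. Origin at the centre of its underside, 5 mm above the bench.
- pad_panel: Seen once its antenna is lifted (its edges show before): the black rubber pad, 44 mm square and 3 mm thick, fixed in the test-rack pocket in which the panel antenna starts; it stays there and so shows from which place that antenna came. Origin at the centre of its underside, 5 mm above the bench.
- pad_barrel: Seen once its antenna is lifted (its edges show before): the black rubber pad, 44 mm square and 3 mm thick, fixed in the test-rack pocket in which the barrel antenna starts; it stays there and so shows from which place that antenna came. Origin at the centre of its underside, 5 mm above the bench.
Mind the look-alikes: they are no part of the job. Leave any blue look-alike of the barrel alone.

How it is judged (in metres and radians):
At the end, for the whole second after the job is handed in: Each antenna stands in the shipping-rack pocket with the same place number, counted from the post, as the test-rack pocket it started in: foot within 12 mm of the pocket centre along and across the rack, down on the pocket floor (5 mm), upright within 0.15 rad, at rest and released (((y of pad_whip in the frame of test_rack between -0.114 and -0.084 m and y of whip in the frame of shipping_rack between -0.111 and -0.087 m) or (y of pad_whip in the frame of test_rack between -0.048 and -0.018 m and y of whip in the frame of shipping_rack between -0.045 and -0.021 m) or (y of pad_whip in the frame of test_rack between 0.018 and 0.048 m and y of whip in the frame of shipping_rack between 0.021 and 0.045 m) or (y of pad_whip in the frame of test_rack between 0.084 and 0.114 m and y of whip in the frame of shipping_rack between 0.087 and 0.111 m)) and x of whip in the frame of shipping_rack between -0.012 and 0.012 m and z of whip in the frame of shipping_rack between 0.003 and 0.013 m and angle between each of whip, mushroom, panel, barrel's own z axis and vertical below 0.15 rad and linear speed of each of whip, mushroom, panel, barrel below 0.02 m/s and angular speed of each of whip, mushroom, panel, barrel below 0.2 rad/s and ((y of pad_mushroom in the frame of test_rack between -0.114 and -0.084 m and y of mushroom in the frame of shipping_rack between -0.111 and -0.087 m) or (y of pad_mushroom in the frame of test_rack between -0.048 and -0.018 m and y of mushroom in the frame of shipping_rack between -0.045 and -0.021 m) or (y of pad_mushroom in the frame of test_rack between 0.018 and 0.048 m and y of mushroom in the frame of shipping_rack between 0.021 and 0.045 m) or (y of pad_mushroom in the frame of test_rack between 0.084 and 0.114 m and y of mushroom in the frame of shipping_rack between 0.087 and 0.111 m)) and x of mushroom in the frame of shipping_rack between -0.012 and 0.012 m and z of mushroom in the frame of shipping_rack between 0.003 and 0.013 m and ((y of pad_panel in the frame of test_rack between -0.114 and -0.084 m and y of panel in the frame of shipping_rack between -0.111 and -0.087 m) or (y of pad_panel in the frame of test_rack between -0.048 and -0.018 m and y of panel in the frame of shipping_rack between -0.045 and -0.021 m) or (y of pad_panel in the frame of test_rack between 0.018 and 0.048 m and y of panel in the frame of shipping_rack between 0.021 and 0.045 m) or (y of pad_panel in the frame of test_rack between 0.084 and 0.114 m and y of panel in the frame of shipping_rack between 0.087 and 0.111 m)) and x of panel in the frame of shipping_rack between -0.012 and 0.012 m and z of panel in the frame of shipping_rack between 0.003 and 0.013 m and ((y of pad_barrel in the frame of test_rack between -0.114 and -0.084 m and y of barrel in the frame of shipping_rack between -0.111 and -0.087 m) or (y of pad_barrel in the frame of test_rack between -0.048 and -0.018 m and y of barrel in the frame of shipping_rack between -0.045 and -0.021 m) or (y of pad_barrel in the frame of test_rack between 0.018 and 0.048 m and y of barrel in the frame of shipping_rack between 0.021 and 0.045 m) or (y of pad_barrel in the frame of test_rack between 0.084 and 0.114 m and y of barrel in the frame of shipping_rack between 0.087 and 0.111 m)) and x of barrel in the frame of shipping_rack between -0.012 and 0.012 m and z of barrel in the frame of shipping_rack between 0.003 and 0.013 m); the robot touches nothing.
It fails at once if an antenna falls over (tilts more than 0.8 rad) (angle between any of whip, mushroom, panel, barrel's own z axis and vertical above 0.8 rad).
It also fails if it takes over 96 s, if anything falls off the work surface, if the arm or the gripper's body presses on something with over 40 N, if the wrist force passes 120 N, or if a joint passes its speed limit or range.

### The arm

A 6-joint arm with a two-finger parallel gripper is mounted at the origin on the work surface. World frame = base frame: x ahead of the robot, y to its left, z up, the work surface at z = 0. Lengths are in mm, angles in rad, forces in N, time in s.
With the tool pointing down it reaches from about 275 to 1000 mm from the base axis. Payload 8.4 kg.
Tool frame: the origin (TCP) lies at the very end of the fingers, on their centre line; the grasp point (between the pads) lies 19 mm behind it (r.tcp_to_grasp is the distance from the TCP to the grasp point, in mm); z points along the fingers, y is the line along which they close (so a half turn about z gives the same grasp; the last joint's range is limited). The gripper opens to 85 mm and grips with 20 to 120 N. Pads are 22 mm wide; open, the fingers measure 114 mm over their backs; the gripper's body (76 mm by 85 mm) begins 54 mm behind the grasp point. The pads swing forward as they close: fully open they stand 13 mm farther back than shut.
Start: joints at [-1.274, 0.353, 1.633, -0, 1.155, -0.002], TCP at [183.982, -597.309, 231.281] pointing down, gripper open.
Joint ranges: [-2.63, 2.63], [-0.92, 2.1], [0.06, 2.66], [-1.3, 4.44], [0, 2.69], [-3.02, 3.02]. Speed limits (rad/s): [2.22, 2.22, 2.79, 3.14, 3.14, 3.14].

### API

Orientations are given as [roll, pitch, yaw] about the fixed x, y, z axes, in that order (R = Rz(yaw) Ry(pitch) Rx(roll)).
In Python, from rig import r gives the robot as it stands. The module is installed in compiled form; this text tells all that it offers.
- The arm moves only by the tool play_rows, never from a script. Its argument "rows" is a list of rows, each an object with "dp": the shift along the tool's x, y, z in units of 40 mm (1.0 is 40 mm), a list of three; "turn": the turn, a rotation vector about the tool's x, y, z in units of 6 degrees (1.0 is 6 degrees), a list of three; "fingers": the closure, from 0 (fully open) to 1 (shut). In form: [{"dp": [tx, ty, tz], "turn": [wx, wy, wz], "fingers": fingers}, ...]. A call has 1 to 5 rows; each row shifts and turns the commanded pose from where the row before left it, along the tool's axes as they then stand; what a row does not reach is not made up. A row lasts 1/12 s, in which the tool goes at most 41.7 mm and 7.16 degrees, less where a joint would pass 70% of its speed; a pose out of reach is approached as far as the arm can. A call is refused whole if a number of a shift passes 1 or a number of a turn 1, either way. A call with a gripper value outside its range is refused whole. The fingers move at their own pace and stop on an object; "force" is the grip in N (left out, the last holds). Time passes only in rows, so rows that do not move let the fingers close. It gives the time, the measured TCP pose, the force, the opening and the grip force at its end, in the units of the state.
- r.sense(): the state, without advancing time (a new reading comes with each control period).
- r.grab_frame(name): name is "scene" or "top" or "wrist"; returns a dict with "pixels" (384x512x3 uint8, red, green, blue), "fx", "fy", "cx", "cy" (pixels), "pose" (4x4, takes a point from camera to world coordinates). Camera axes: x right, y down, z forward; pixel columns grow to the right and rows downward; lengths in mm; the calibration is good to about 2 mm. A picture is of the moment at which its call begins. There is no depth.
- r.sign_off(): hands the job in; it is judged then, once.
The state is a dict: "clock": time; "qpos": joint angles; "qvel": joint speeds; "joint_efforts": joint torques, N m; "eef_pos": TCP position; "tcp_rot": TCP orientation; "contact_force": force on the tool from outside, world axes, zero at the start; "wrist_torque": the same for the moment, N m; "opening": opening from 0.0 (shut) to 1.0 (fully open); "grasp_force": force on a finger pad.
Only numpy, scipy, OpenCV 4.12 (cv2) and the standard library are available. Lean on these libraries where they do the work, as an engineer would, in place of code of your own. Each camera call takes 0.05 s, during which the arm holds its last target. There are 200 camera calls.

## Working session

There is one attempt and no reset: what is moved stays moved. The work goes in short steps, Python scripts to look and compute and a tool call to move; the robot and the scene stay as the last step left them, time stands still between calls to the robot, and variables do not carry over. Pictures are saved under pics/ and viewed, at most 14 in all, crops included, and the job is handed in when it is done.

Besides the shell and the picture viewer there is one more tool, called after ">>>" by a JSON object that holds its "op" and its "data", one argument or row to a line. play_rows: Moves the arm, as the interface text tells. Its arguments: {"type":"object","properties":{"rows":{"type":"array"},"force":{"type":"number"}},"required":["rows"]}

```bash
mkdir -p pics
python3 - <<'E'
from rig import r
import cv2,numpy as np
print(r.sense())
for n in ["scene","top"]:
    f=r.grab_frame(n); print(n,f["fx"],f["fy"],f["cx"],f["cy"],np.round(f["pose"],3).tolist())
    cv2.imwrite(f"pics/{n}0.png",cv2.resize(f["pixels"][:,:,::-1],(800,600),interpolation=cv2.INTER_CUBIC))
E
```

```text
{'clock': 0.0, 'qpos': array([-1.27434953e+00,  3.53649552e-01,  1.63409875e+00, -4.00985191e-05,
        1.15520266e+00, -2.39580415e-03]), 'qvel': array([ 0.00081098, -0.00036216, -0.00083334, -0.00068076,  0.00049678,
       -0.00095152]), 'joint_efforts': array([ 6.16715661e-04, -6.05255270e+01, -3.42067015e+01,  4.90270054e-05,
        9.37916804e-03,  1.66068895e-05]), 'eef_pos': array([ 183.8661874 , -596.86538132,  230.57594186]), 'tcp_rot': array([-3.14023426e+00,  3.34088271e-05,  2.98858836e-01]), 'contact_force': array([-0.60548129,  0.20944026, -0.10039581]), 'wrist_torque': array([-0.01082093, -0.00629079, -0.00649154]), 'grasp_force': 0.0, 'opening': 1.000113781797885}
scene 376.74845892184067 376.74845892184067 256.39022254899805 188.74438276903555 [[0.821, 0.478, -0.313, 825.963], [0.571, -0.681, 0.458, -344.316], [0.006, -0.555, -0.832, 601.676], [0.0, 0.0, 0.0, 1.0]]
top 448.78644427619844 448.78644427619844 259.12110560573404 198.37417357869566 [[-0.116, -0.969, 0.216, 481.993], [-0.993, 0.112, -0.032, -18.883], [0.007, -0.219, -0.976, 728.627], [0.0, 0.0, 0.0, 1.0]]
```

View pics/scene0.png

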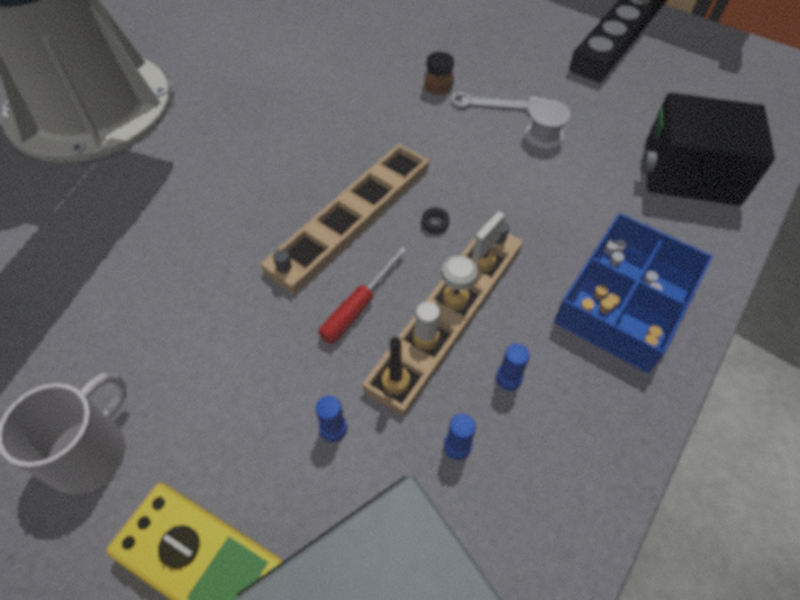

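View pics/top0.png

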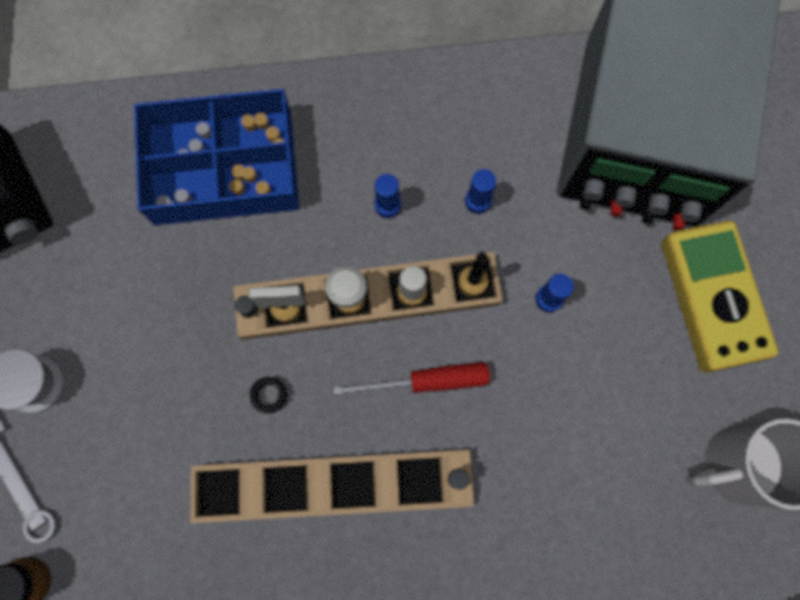

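The top view shows the panel, mushroom, barrel and whip at test places 1–4, with the post at the left (245,305). The shipping rack's post is at the right (460,478). I'll enlarge both racks.

Run:
```python
from rig import r
import cv2
f=r.grab_frame("top"); p=f["pixels"][:,:,::-1]
a=cv2.resize(p[150:225,140:340],None,fx=4,fy=4,interpolation=cv2.INTER_CUBIC)
b=cv2.resize(p[275:345,115:315],None,fx=4,fy=4,interpolation=cv2.INTER_CUBIC)
cv2.imwrite("pics/crop.png",cv2.vconcat([a,b]))
```

```text
(no output)
```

View pics/crop.png

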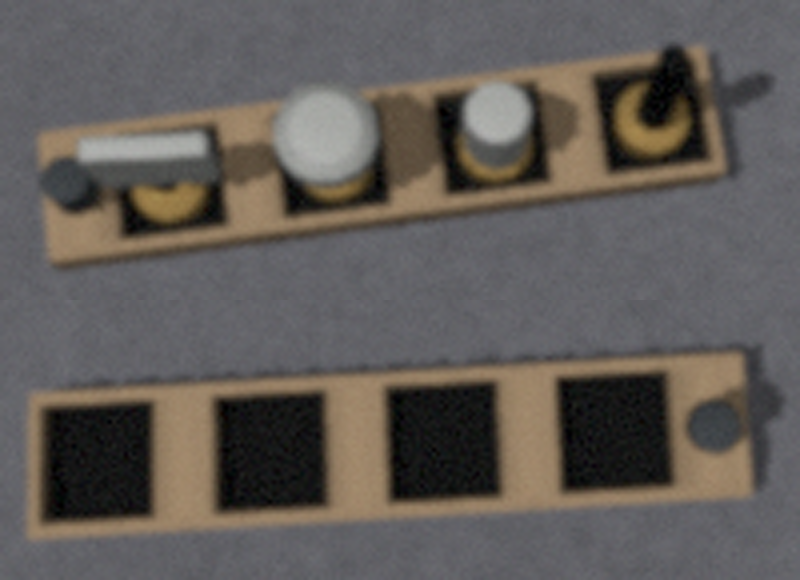

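Crop (4×, origins (140,150) and (115,275)): test bar corners are (40,132), (710,48), (727,170) and (52,262), with its post at (70,184). Shipping bar corners are (30,394), (745,352), (753,493) and (28,534), with its post at (714,426). Antenna tops: panel about (144,143), mushroom (326,135), barrel (497,112), whip (675,58).

```bash
cat > h.py <<'E'
import numpy as np
from scipy.optimize import least_squares
def ray(f,u,v,z):
    P=f["pose"]; d=P[:3,:3]@np.array([(u-f["cx"])/f["fx"],(v-f["cy"])/f["fy"],1]); o=P[:3,3]
    return (o+d*(z-o[2])/d[2])[:2]
def rackpt(q,x,y):
    c,s=np.cos(q[2]),np.sin(q[2]); return np.array([q[0]+c*x-s*y,q[1]+s*x+c*y])
E
python3 - <<'E'
from h import *; from rig import r
f=r.grab_frame("top")
T=lambda u,v:((u+.5)/4-.5+140,(v+.5)/4-.5+150)
S=lambda u,v:((u+.5)/4-.5+115,(v-300+.5)/4-.5+275)
t=[(T(40,132),27,150,20),(T(710,48),27,-125,20),(T(727,172),-27,-125,20),(T(52,262),-27,150,20),(T(70,184),0,136,45)]
s=[(S(30,394),-27,-125,20),(S(745,352),-27,150,20),(S(753,493),27,150,20),(S(28,534),27,-125,20),(S(714,426),0,136,45),
 (S(98,462),0,-99,17),(S(271,452),0,-33,17),(S(443,441),0,33,17),(S(615,432),0,99,17)]
for n,L,q0 in (("test",t,[500,0,0]),("ship",s,[350,0,3.1])):
    o=least_squares(lambda q:np.concatenate([rackpt(q,x,y)-ray(f,*uv,z) for uv,x,y,z in L]),q0,x_scale=[10,10,.1],loss='soft_l1')
    print(n,o.x.round(3),np.round([rackpt(o.x,x,y)-ray(f,*uv,z) for uv,x,y,z in L],1).tolist())
    print([rackpt(o.x,0,y).round(1).tolist() for y in (99,33,-33,-99)])
for n,u,v,z in (("panel",144,143,83),("pl",78,142,83),("pr",209,134,83),("mush",326,135,71),("barrel",497,112,70),("whip",675,58,103),("whipfoot",652,118,26)):
    print(n,ray(f,*T(u,v),z).round(1))
w=r.grab_frame("wrist");print(w["pose"].round(2).tolist(),w["fx"],w["cx"],w["cy"])
E
```

```text
test [ 6.60964e+02 -1.93550e+01  1.90000e-02] [[-0.6, -0.5], [0.5, 0.9], [-0.7, -0.8], [-0.3, -0.1], [2.2, 0.6]]
[[659.1, 79.6], [660.3, 13.6], [661.6, -52.3], [662.8, -118.3]]
ship [473.171  62.299   3.082] [[0.4, 0.3], [0.3, 1.2], [-1.0, 0.2], [-1.8, 0.1], [-0.2, -0.9], [0.3, -0.4], [0.4, -0.2], [0.0, -0.2], [0.5, 0.1]]
[[467.3, -36.5], [471.2, 29.4], [475.1, 95.2], [479.1, 161.1]]
panel [659.   80.3]
pl [662.2 104.5]
pr [659.7  56.1]
mush [657.5  13.6]
barrel [659.3 -51.7]
whip [ 663.2 -116.8]
whipfoot [ 661.5 -116. ]
[[0.29, -0.92, -0.25, 247.01], [-0.96, -0.28, -0.08, -577.38], [-0.0, 0.26, -0.97, 375.57], [0.0, 0.0, 0.0, 1.0]] 302.10076417501 255.8862762195909 189.873938427811
```

Fit residuals are about 1 mm. The mapping is panel 1, mushroom 2, barrel 3, whip 4, and the shipping rack's place one is at the -y end. I'll use one tool yaw of 1.54 throughout, so the fingers close across the rows. First I turn, then go above the whip.

>>> {"op": "play_rows", "data": {
  "rows": [
    {"dp": [0,0,0],"turn": [0,0,-0.91],"fingers": 0},
    {"dp": [0,0,0],"turn": [0,0,-0.91],"fingers": 0},
    {"dp": [0,0,0],"turn": [0,0,-0.91],"fingers": 0},
    {"dp": [0,0,0],"turn": [0,0,-0.91],"fingers": 0},
    {"dp": [0,0,0],"turn": [0,0,-0.91],"fingers": 0}
  ],
  "force": 30
}}

```text
clock: 0.67
eef_pos: [184.0, -597.2, 231.2]
tcp_rot: [-3.141, -0.0, 0.78]
contact_force: [-0.0, 0.6, -0.3]
opening: 1.003
grasp_force: 0.0
```

>>> {"op": "play_rows", "data": {
  "rows": [
    {"dp": [0,0,0],"turn": [0,0,-0.91],"fingers": 0},
    {"dp": [0,0,0],"turn": [0,0,-0.91],"fingers": 0},
    {"dp": [0,0,0],"turn": [0,0,-0.91],"fingers": 0},
    {"dp": [0,0,0],"turn": [0,0,-0.91],"fingers": 0},
    {"dp": [0,0,0],"turn": [0,0,-0.91],"fingers": 0}
  ]
}}

```text
clock: 1.08
eef_pos: [183.9, -597.2, 231.1]
tcp_rot: [-3.141, -0.0, 1.256]
contact_force: [-0.2, 0.1, 0.1]
opening: 0.998
grasp_force: 0.0
```

>>> {"op": "play_rows", "data": {
  "rows": [
    {"dp": [0,0,0],"turn": [0,0,-0.91],"fingers": 0},
    {"dp": [0,0,0],"turn": [0,0,-0.91],"fingers": 0},
    {"dp": [0,0,0],"turn": [0,0,-0.91],"fingers": 0},
    {"dp": [0,0,0],"turn": [0,0,0],"fingers": 0},
    {"dp": [0,0,0],"turn": [0,0,0],"fingers": 0}
  ]
}}

```text
clock: 1.5
eef_pos: [184.0, -597.3, 231.2]
tcp_rot: [-3.142, -0.0, 1.535]
contact_force: [0.0, -0.2, -0.0]
opening: 1.0
grasp_force: 0.0
```

>>> {"op": "play_rows", "data": {
  "rows": [
    {"dp": [0.618,0.58,0],"turn": [0,0,0],"fingers": 0},
    {"dp": [0.618,0.58,0],"turn": [0,0,0],"fingers": 0},
    {"dp": [0.618,0.58,0],"turn": [0,0,0],"fingers": 0},
    {"dp": [0.618,0.58,0],"turn": [0,0,0],"fingers": 0},
    {"dp": [0.618,0.58,0],"turn": [0,0,0],"fingers": 0}
  ]
}}

```text
clock: 1.92
eef_pos: [304.8, -476.4, 231.3]
tcp_rot: [3.142, 0.0, 1.534]
contact_force: [0.1, 0.4, -0.1]
opening: 1.0
grasp_force: 0.0
```

>>> {"op": "play_rows", "data": {
  "rows": [
    {"dp": [0.618,0.58,0],"turn": [0,0,0],"fingers": 0},
    {"dp": [0.618,0.58,0],"turn": [0,0,0],"fingers": 0},
    {"dp": [0.618,0.58,0],"turn": [0,0,0],"fingers": 0},
    {"dp": [0.618,0.58,0],"turn": [0,0,0],"fingers": 0},
    {"dp": [0.618,0.58,0],"turn": [0,0,0],"fingers": 0}
  ]
}}

```text
clock: 2.33
eef_pos: [425.0, -356.6, 231.4]
tcp_rot: [3.141, 0.0, 1.534]
contact_force: [-0.6, 0.0, -0.2]
opening: 1.005
grasp_force: 0.0
```

>>> {"op": "play_rows", "data": {
  "rows": [
    {"dp": [0.618,0.58,0],"turn": [0,0,0],"fingers": 0},
    {"dp": [0.618,0.58,0],"turn": [0,0,0],"fingers": 0},
    {"dp": [0.618,0.58,0],"turn": [0,0,0],"fingers": 0},
    {"dp": [0.618,0.58,0],"turn": [0,0,0],"fingers": 0},
    {"dp": [0.618,0.58,0],"turn": [0,0,0],"fingers": 0}
  ]
}}

```text
clock: 2.75
eef_pos: [545.1, -236.8, 231.4]
tcp_rot: [3.141, 0.0, 1.534]
contact_force: [0.6, -0.4, 1.1]
opening: 1.001
grasp_force: 0.0
```

>>> {"op": "play_rows", "data": {
  "rows": [
    {"dp": [0.618,0.58,0],"turn": [0,0,0],"fingers": 0},
    {"dp": [0.618,0.58,0],"turn": [0,0,0],"fingers": 0},
    {"dp": [0.618,0.58,0],"turn": [0,0,0],"fingers": 0},
    {"dp": [0.618,0.58,0],"turn": [0,0,0],"fingers": 0},
    {"dp": [0.618,0.58,0],"turn": [0,0,0],"fingers": 0}
  ]
}}

```text
clock: 3.17
eef_pos: [665.2, -117.1, 231.3]
tcp_rot: [3.142, 0.0, 1.534]
contact_force: [1.1, -0.1, 0.3]
opening: 0.999
grasp_force: 0.0
```

>>> {"op": "play_rows", "data": {
  "rows": [
    {"dp": [0,0,0],"turn": [0,0,0],"fingers": 0},
    {"dp": [0,0,0],"turn": [0,0,0],"fingers": 0},
    {"dp": [0,0,0],"turn": [0,0,0],"fingers": 0}
  ]
}}

```text
clock: 3.42
eef_pos: [663.6, -118.6, 230.9]
tcp_rot: [-3.141, 0.0, 1.536]
contact_force: [-1.3, -1.0, -0.8]
opening: 1.0
grasp_force: 0.0
```

>>> {"op": "play_rows", "data": {
  "rows": [
    {"dp": [0,0,0.875],"turn": [0,0,0],"fingers": 0},
    {"dp": [0,0,0.875],"turn": [0,0,0],"fingers": 0},
    {"dp": [0,0,0.875],"turn": [0,0,0],"fingers": 0},
    {"dp": [0,0,0.875],"turn": [0,0,0],"fingers": 0},
    {"dp": [0,0,0.875],"turn": [0,0,0],"fingers": 0}
  ]
}}

```text
clock: 3.83
eef_pos: [663.1, -120.0, 55.3]
tcp_rot: [3.141, 0.0, 1.535]
contact_force: [0.3, 0.5, 0.8]
opening: 0.997
grasp_force: 0.0
```

>>> {"op": "play_rows", "data": {
  "rows": [
    {"dp": [0,0,0],"turn": [0,0,0],"fingers": 0},
    {"dp": [0,0,0],"turn": [0,0,0],"fingers": 0.3},
    {"dp": [0,0,0],"turn": [0,0,0],"fingers": 0.5},
    {"dp": [0,0,0],"turn": [0,0,0],"fingers": 0.65},
    {"dp": [0,0,0],"turn": [0,0,0],"fingers": 0.75}
  ]
}}

```text
clock: 4.25
eef_pos: [665.7, -119.1, 59.1]
tcp_rot: [3.138, 0.001, 1.537]
contact_force: [0.7, -0.5, -0.1]
opening: 0.454
grasp_force: 0.0
```

>>> {"op": "play_rows", "data": {
  "rows": [
    {"dp": [0,0,0],"turn": [0,0,0],"fingers": 0.82},
    {"dp": [0,0,0],"turn": [0,0,0],"fingers": 0.88},
    {"dp": [0,0,0],"turn": [0,0,0],"fingers": 0.94},
    {"dp": [0,0,0],"turn": [0,0,0],"fingers": 1},
    {"dp": [0,0,0],"turn": [0,0,0],"fingers": 1}
  ]
}}

```text
clock: 4.67
eef_pos: [664.8, -118.7, 57.6]
tcp_rot: [3.14, 0.0, 1.538]
contact_force: [-1.2, 0.1, 8.1]
opening: 0.13
grasp_force: 29.3
```

>>> {"op": "play_rows", "data": {
  "rows": [
    {"dp": [0,0,0],"turn": [0,0,0],"fingers": 1},
    {"dp": [0,0,0],"turn": [0,0,0],"fingers": 1},
    {"dp": [0,0,0],"turn": [0,0,0],"fingers": 1}
  ]
}}

```text
clock: 4.92
eef_pos: [664.8, -118.7, 57.6]
tcp_rot: [3.14, 0.0, 1.538]
contact_force: [-0.8, 0.1, 7.3]
opening: 0.133
grasp_force: 29.3
```

>>> {"op": "play_rows", "data": {
  "rows": [
    {"dp": [0,0,-0.4],"turn": [0,0,0],"fingers": 1},
    {"dp": [0,0,-0.65],"turn": [0,0,0],"fingers": 1},
    {"dp": [0,0,-0.65],"turn": [0,0,0],"fingers": 1},
    {"dp": [0,0,-0.65],"turn": [0,0,0],"fingers": 1},
    {"dp": [0,0,-0.65],"turn": [0,0,0],"fingers": 1}
  ]
}}

```text
clock: 5.33
eef_pos: [663.8, -118.4, 177.5]
tcp_rot: [-3.141, -0.0, 1.538]
contact_force: [0.2, 0.4, -1.2]
opening: 0.131
grasp_force: 29.3
```

>>> {"op": "play_rows", "data": {
  "rows": [
    {"dp": [0.3,-0.2,0],"turn": [0,0,0],"fingers": 1},
    {"dp": [0.7,-0.5,0],"turn": [0,0,0],"fingers": 1},
    {"dp": [0.7,-0.5,0],"turn": [0,0,0],"fingers": 1},
    {"dp": [0.7,-0.5,0],"turn": [0,0,0],"fingers": 1},
    {"dp": [0.7,-0.5,0],"turn": [0,0,0],"fingers": 1}
  ]
}}

```text
clock: 5.75
eef_pos: [578.7, 9.5, 175.9]
tcp_rot: [-3.141, -0.0, 1.537]
contact_force: [-0.3, 0.2, 0.2]
opening: 0.13
grasp_force: 29.4
```

>>> {"op": "play_rows", "data": {
  "rows": [
    {"dp": [0.7,-0.5,0],"turn": [0,0,0],"fingers": 1},
    {"dp": [0.7,-0.5,0],"turn": [0,0,0],"fingers": 1},
    {"dp": [0.7,-0.5,0],"turn": [0,0,0],"fingers": 1},
    {"dp": [0.7,-0.5,0],"turn": [0,0,0],"fingers": 1},
    {"dp": [0.7,-0.5,0],"turn": [0,0,0],"fingers": 1}
  ]
}}

```text
clock: 6.17
eef_pos: [483.3, 152.7, 176.0]
tcp_rot: [-3.141, -0.0, 1.538]
contact_force: [0.4, 1.6, -0.3]
opening: 0.129
grasp_force: 29.4
```

>>> {"op": "play_rows", "data": {
  "rows": [
    {"dp": [0.21,-0.17,0],"turn": [0,0,0],"fingers": 1},
    {"dp": [0,0,0],"turn": [0,0,0],"fingers": 1},
    {"dp": [0,0,0],"turn": [0,0,0],"fingers": 1},
    {"dp": [0,0,0],"turn": [0,0,0],"fingers": 1}
  ]
}}

```text
clock: 6.5
eef_pos: [478.9, 159.6, 176.3]
tcp_rot: [3.141, 0.0, 1.538]
contact_force: [1.0, -0.1, -1.0]
opening: 0.131
grasp_force: 29.4
```

Run:
```python
from rig import r
import cv2
a=cv2.resize(r.grab_frame("top")["pixels"][100:360,80:360,::-1],(640,594)); cv2.imwrite("pics/t1.png",a)
print(r.sense()["eef_pos"],r.sense()["tcp_rot"])
```

```text
[479.10128492 159.38683511 176.25787451] [3.14124576e+00 2.04545833e-04 1.53696135e+00]
```

View pics/t1.png

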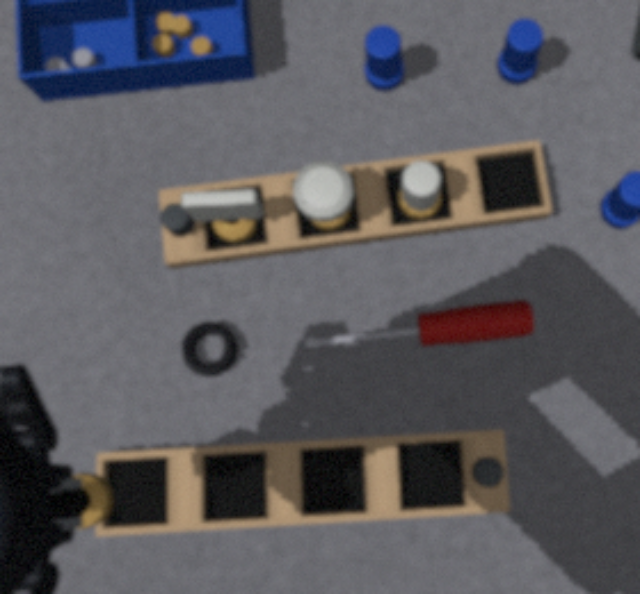

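The picture shows the whip held above the left (+y) end pocket at about (95,500), upright, with the test rack undisturbed. I'll lower it, release and rise.

>>> {"op": "play_rows", "data": {
  "rows": [
    {"dp": [0,0,0.7],"turn": [0,0,0],"fingers": 1},
    {"dp": [0,0,0.7],"turn": [0,0,0],"fingers": 1},
    {"dp": [0,0,0.7],"turn": [0,0,0],"fingers": 1},
    {"dp": [0,0,0.5],"turn": [0,0,0],"fingers": 1},
    {"dp": [0,0,0.25],"turn": [0,0,0],"fingers": 1}
  ]
}}

```text
clock: 6.97
eef_pos: [477.7, 158.7, 59.8]
tcp_rot: [-3.139, 0.001, 1.536]
contact_force: [-1.3, -0.7, -0.9]
opening: 0.131
grasp_force: 29.5
```

>>> {"op": "play_rows", "data": {
  "rows": [
    {"dp": [0,0,0.1],"turn": [0,0,0],"fingers": 1},
    {"dp": [0,0,0],"turn": [0,0,0],"fingers": 1},
    {"dp": [0,0,0],"turn": [0,0,0],"fingers": 1}
  ]
}}

```text
clock: 7.22
eef_pos: [479.4, 159.8, 58.9]
tcp_rot: [3.141, -0.0, 1.537]
contact_force: [0.4, -0.9, -0.8]
opening: 0.129
grasp_force: 29.9
```

>>> {"op": "play_rows", "data": {
  "rows": [
    {"dp": [0,0,0],"turn": [0,0,0],"fingers": 0.8},
    {"dp": [0,0,0],"turn": [0,0,0],"fingers": 0.6},
    {"dp": [0,0,0],"turn": [0,0,0],"fingers": 0.4},
    {"dp": [0,0,0],"turn": [0,0,0],"fingers": 0.2},
    {"dp": [0,0,0],"turn": [0,0,0],"fingers": 0}
  ]
}}

```text
clock: 7.63
eef_pos: [478.6, 160.2, 58.5]
tcp_rot: [3.141, -0.0, 1.538]
contact_force: [-0.1, -0.8, -0.5]
opening: 0.759
grasp_force: 0.0
```

>>> {"op": "play_rows", "data": {
  "rows": [
    {"dp": [0,0,0],"turn": [0,0,0],"fingers": 0},
    {"dp": [0,0,-0.5],"turn": [0,0,0],"fingers": 0},
    {"dp": [0,0,-0.9],"turn": [0,0,0],"fingers": 0},
    {"dp": [0,0,-0.9],"turn": [0,0,0],"fingers": 0},
    {"dp": [0,0,-0.7],"turn": [0,0,0],"fingers": 0}
  ]
}}

```text
clock: 8.05
eef_pos: [478.7, 160.3, 180.6]
tcp_rot: [3.141, -0.0, 1.538]
contact_force: [0.7, 0.9, 0.8]
opening: 1.0
grasp_force: 0.0
```

>>> {"op": "play_rows", "data": {
  "rows": [
    {"dp": [-0.6,0.55,0],"turn": [0,0,0],"fingers": 0},
    {"dp": [-0.6,0.55,0],"turn": [0,0,0],"fingers": 0},
    {"dp": [-0.6,0.55,0],"turn": [0,0,0],"fingers": 0},
    {"dp": [-0.6,0.55,0],"turn": [0,0,0],"fingers": 0},
    {"dp": [-0.6,0.55,0],"turn": [0,0,0],"fingers": 0}
  ]
}}

```text
clock: 8.47
eef_pos: [585.2, 35.3, 178.4]
tcp_rot: [3.141, -0.0, 1.538]
contact_force: [1.1, 1.5, -0.2]
opening: 1.003
grasp_force: 0.0
```

>>> {"op": "play_rows", "data": {
  "rows": [
    {"dp": [-0.6,0.55,0],"turn": [0,0,0],"fingers": 0},
    {"dp": [-0.6,0.55,0],"turn": [0,0,0],"fingers": 0},
    {"dp": [-0.6,0.55,0],"turn": [0,0,0],"fingers": 0},
    {"dp": [-0.34,0.3,0],"turn": [0,0,0],"fingers": 0},
    {"dp": [0,0,0],"turn": [0,0,0],"fingers": 0}
  ]
}}

```text
clock: 8.88
eef_pos: [661.6, -54.6, 178.0]
tcp_rot: [3.14, 0.001, 1.535]
contact_force: [-0.8, -0.3, 0.2]
opening: 1.002
grasp_force: 0.0
```

>>> {"op": "play_rows", "data": {
  "rows": [
    {"dp": [0,0,0],"turn": [0,0,0],"fingers": 0},
    {"dp": [0,0,0],"turn": [0,0,0],"fingers": 0},
    {"dp": [0,0,0.6],"turn": [0,0,0],"fingers": 0},
    {"dp": [0,0,0.6],"turn": [0,0,0],"fingers": 0},
    {"dp": [0,0,0.6],"turn": [0,0,0],"fingers": 0}
  ]
}}

```text
clock: 9.3
eef_pos: [659.0, -50.3, 106.2]
tcp_rot: [3.141, -0.0, 1.539]
contact_force: [-0.6, 0.6, -0.1]
opening: 1.0
grasp_force: 0.0
```

>>> {"op": "play_rows", "data": {
  "rows": [
    {"dp": [0,0,0.6],"turn": [0,0,0],"fingers": 0},
    {"dp": [0,0,0.6],"turn": [0,0,0],"fingers": 0},
    {"dp": [0,0,0.63],"turn": [0,0,0],"fingers": 0},
    {"dp": [0,0,0],"turn": [0,0,0],"fingers": 0.3},
    {"dp": [0,0,0],"turn": [0,0,0],"fingers": 0.5}
  ]
}}

```text
clock: 9.72
eef_pos: [658.0, -50.5, 32.4]
tcp_rot: [-3.138, -0.0, 1.539]
contact_force: [0.8, -0.1, 0.8]
opening: 0.749
grasp_force: 0.0
```

>>> {"op": "play_rows", "data": {
  "rows": [
    {"dp": [0,0,0],"turn": [0,0,0],"fingers": 0.6},
    {"dp": [0,0,0],"turn": [0,0,0],"fingers": 0.66},
    {"dp": [0,0,0],"turn": [0,0,0],"fingers": 0.72},
    {"dp": [0,0,0],"turn": [0,0,0],"fingers": 0.8},
    {"dp": [0,0,0],"turn": [0,0,0],"fingers": 1}
  ]
}}

```text
clock: 10.13
eef_pos: [660.6, -51.5, 35.1]
tcp_rot: [3.139, -0.0, 1.537]
contact_force: [-2.0, 0.7, 8.0]
opening: 0.296
grasp_force: 29.2
```

>>> {"op": "play_rows", "data": {
  "rows": [
    {"dp": [0,0,0],"turn": [0,0,0],"fingers": 1},
    {"dp": [0,0,0],"turn": [0,0,0],"fingers": 1},
    {"dp": [0,0,0],"turn": [0,0,0],"fingers": 1},
    {"dp": [0,0,0],"turn": [0,0,0],"fingers": 1}
  ]
}}

```text
clock: 10.47
eef_pos: [660.7, -51.5, 35.1]
tcp_rot: [3.139, -0.0, 1.537]
contact_force: [-2.1, 0.8, 7.7]
opening: 0.298
grasp_force: 29.2
```

>>> {"op": "play_rows", "data": {
  "rows": [
    {"dp": [0,0,-0.4],"turn": [0,0,0],"fingers": 1},
    {"dp": [0,0,-0.65],"turn": [0,0,0],"fingers": 1},
    {"dp": [0,0,-0.65],"turn": [0,0,0],"fingers": 1},
    {"dp": [0,0,-0.65],"turn": [0,0,0],"fingers": 1},
    {"dp": [0,0,-0.65],"turn": [0,0,0],"fingers": 1}
  ]
}}

```text
clock: 10.88
eef_pos: [659.5, -51.7, 155.0]
tcp_rot: [3.141, 0.0, 1.537]
contact_force: [0.5, 0.5, -0.8]
opening: 0.297
grasp_force: 29.6
```

>>> {"op": "play_rows", "data": {
  "rows": [
    {"dp": [0.2,-0.3,0],"turn": [0,0,0],"fingers": 1},
    {"dp": [0.5,-0.65,0],"turn": [0,0,0],"fingers": 1},
    {"dp": [0.5,-0.65,0],"turn": [0,0,0],"fingers": 1},
    {"dp": [0.5,-0.65,0],"turn": [0,0,0],"fingers": 1},
    {"dp": [0.5,-0.65,0],"turn": [0,0,0],"fingers": 1}
  ]
}}

```text
clock: 11.3
eef_pos: [545.4, 40.8, 153.7]
tcp_rot: [3.141, -0.0, 1.537]
contact_force: [0.3, 0.3, -0.4]
opening: 0.293
grasp_force: 29.7
```

>>> {"op": "play_rows", "data": {
  "rows": [
    {"dp": [0.5,-0.65,0],"turn": [0,0,0],"fingers": 1},
    {"dp": [0.5,-0.65,0],"turn": [0,0,0],"fingers": 1},
    {"dp": [0.315,-0.555,0],"turn": [0,0,0],"fingers": 1},
    {"dp": [0,0,0],"turn": [0,0,0],"fingers": 1},
    {"dp": [0,0,0],"turn": [0,0,0],"fingers": 1}
  ]
}}

```text
clock: 11.72
eef_pos: [473.5, 95.9, 153.9]
tcp_rot: [3.14, -0.0, 1.539]
contact_force: [0.8, -0.4, 0.2]
opening: 0.291
grasp_force: 29.7
```

>>> {"op": "play_rows", "data": {
  "rows": [
    {"dp": [0,0,0],"turn": [0,0,0],"fingers": 1},
    {"dp": [0,0,0],"turn": [0,0,0],"fingers": 1}
  ]
}}

```text
clock: 11.88
eef_pos: [475.3, 95.0, 153.6]
tcp_rot: [3.14, -0.0, 1.537]
contact_force: [-0.3, -0.3, -0.7]
opening: 0.295
grasp_force: 29.7
```

>>> {"op": "play_rows", "data": {
  "rows": [
    {"dp": [0,0,0.7],"turn": [0,0,0],"fingers": 1},
    {"dp": [0,0,0.7],"turn": [0,0,0],"fingers": 1},
    {"dp": [0,0,0.7],"turn": [0,0,0],"fingers": 1},
    {"dp": [0,0,0.5],"turn": [0,0,0],"fingers": 1},
    {"dp": [0,0,0.25],"turn": [0,0,0],"fingers": 1}
  ]
}}

```text
clock: 12.3
eef_pos: [473.5, 94.4, 36.7]
tcp_rot: [-3.139, 0.001, 1.536]
contact_force: [-0.7, -0.4, 0.4]
opening: 0.299
grasp_force: 29.7
```

>>> {"op": "play_rows", "data": {
  "rows": [
    {"dp": [0,0,0.09],"turn": [0,0,0],"fingers": 1},
    {"dp": [0,0,0],"turn": [0,0,0],"fingers": 1},
    {"dp": [0,0,0],"turn": [0,0,0],"fingers": 1}
  ]
}}

```text
clock: 12.55
eef_pos: [475.2, 95.0, 36.0]
tcp_rot: [3.141, -0.0, 1.537]
contact_force: [0.4, -0.1, -1.3]
opening: 0.299
grasp_force: 29.7
```

>>> {"op": "play_rows", "data": {
  "rows": [
    {"dp": [0,0,0],"turn": [0,0,0],"fingers": 0.65},
    {"dp": [0,0,0],"turn": [0,0,0],"fingers": 0.5},
    {"dp": [0,0,0],"turn": [0,0,0],"fingers": 0.4},
    {"dp": [0,0,0],"turn": [0,0,0],"fingers": 0.2},
    {"dp": [0,0,0],"turn": [0,0,0],"fingers": 0}
  ]
}}

```text
clock: 12.97
eef_pos: [474.3, 95.3, 35.7]
tcp_rot: [3.141, -0.0, 1.538]
contact_force: [0.5, 0.6, -0.2]
opening: 0.864
grasp_force: 0.0
```

>>> {"op": "play_rows", "data": {
  "rows": [
    {"dp": [0,0,0],"turn": [0,0,0],"fingers": 0},
    {"dp": [0,0,0],"turn": [0,0,0],"fingers": 0},
    {"dp": [0,0,-0.7],"turn": [0,0,0],"fingers": 0},
    {"dp": [0,0,-0.9],"turn": [0,0,0],"fingers": 0},
    {"dp": [0,0,-0.9],"turn": [0,0,0],"fingers": 0}
  ]
}}

```text
clock: 13.38
eef_pos: [473.0, 95.1, 135.9]
tcp_rot: [-3.139, 0.001, 1.538]
contact_force: [1.7, -0.4, 0.3]
opening: 0.999
grasp_force: 0.0
```

>>> {"op": "play_rows", "data": {
  "rows": [
    {"dp": [0,0,-0.7],"turn": [0,0,0],"fingers": 0},
    {"dp": [0,0,-0.4],"turn": [0,0,0],"fingers": 0},
    {"dp": [0,0,0],"turn": [0,0,0],"fingers": 0}
  ]
}}

```text
clock: 13.63
eef_pos: [476.3, 95.7, 183.2]
tcp_rot: [3.135, -0.001, 1.538]
contact_force: [0.8, -0.8, 0.6]
opening: 1.003
grasp_force: 0.0
```

>>> {"op": "play_rows", "data": {
  "rows": [
    {"dp": [-0.1,0.35,0],"turn": [0,0,0],"fingers": 0},
    {"dp": [-0.28,0.65,0],"turn": [0,0,0],"fingers": 0},
    {"dp": [-0.28,0.65,0],"turn": [0,0,0],"fingers": 0},
    {"dp": [-0.28,0.65,0],"turn": [0,0,0],"fingers": 0},
    {"dp": [-0.28,0.65,0],"turn": [0,0,0],"fingers": 0}
  ]
}}

```text
clock: 14.05
eef_pos: [590.9, 41.9, 178.2]
tcp_rot: [-3.14, 0.0, 1.538]
contact_force: [-0.5, 0.7, 0.2]
opening: 0.995
grasp_force: 0.0
```

>>> {"op": "play_rows", "data": {
  "rows": [
    {"dp": [-0.28,0.65,0],"turn": [0,0,0],"fingers": 0},
    {"dp": [-0.28,0.65,0],"turn": [0,0,0],"fingers": 0},
    {"dp": [-0.1,0.4,0],"turn": [0,0,0],"fingers": 0},
    {"dp": [0,0,0],"turn": [0,0,0],"fingers": 0},
    {"dp": [0,0,0],"turn": [0,0,0],"fingers": 0}
  ]
}}

```text
clock: 14.47
eef_pos: [657.0, 13.7, 177.8]
tcp_rot: [-3.139, 0.0, 1.537]
contact_force: [0.4, -0.1, 0.6]
opening: 0.998
grasp_force: 0.0
```

>>> {"op": "play_rows", "data": {
  "rows": [
    {"dp": [0,0,0],"turn": [0,0,0],"fingers": 0},
    {"dp": [0,0,0],"turn": [0,0,0],"fingers": 0},
    {"dp": [0,0,0.6],"turn": [0,0,0],"fingers": 0},
    {"dp": [0,0,0.6],"turn": [0,0,0],"fingers": 0},
    {"dp": [0,0,0.6],"turn": [0,0,0],"fingers": 0}
  ]
}}

```text
clock: 14.88
eef_pos: [657.0, 14.5, 107.4]
tcp_rot: [3.14, -0.0, 1.538]
contact_force: [0.1, -0.1, -1.4]
opening: 1.001
grasp_force: 0.0
```

>>> {"op": "play_rows", "data": {
  "rows": [
    {"dp": [0,0,0.6],"turn": [0,0,0],"fingers": 0},
    {"dp": [0,0,0.6],"turn": [0,0,0],"fingers": 0},
    {"dp": [0,0,0.43],"turn": [0,0,0],"fingers": 0},
    {"dp": [0,0,0],"turn": [0,0,0],"fingers": 0.2},
    {"dp": [0,0,0],"turn": [0,0,0],"fingers": 0.35}
  ]
}}

```text
clock: 15.3
eef_pos: [656.3, 14.3, 41.9]
tcp_rot: [-3.14, 0.0, 1.538]
contact_force: [0.9, 0.4, 1.2]
opening: 0.748
grasp_force: 0.0
```

>>> {"op": "play_rows", "data": {
  "rows": [
    {"dp": [0,0,0],"turn": [0,0,0],"fingers": 0.42},
    {"dp": [0,0,0],"turn": [0,0,0],"fingers": 0.48},
    {"dp": [0,0,0],"turn": [0,0,0],"fingers": 0.54},
    {"dp": [0,0,0],"turn": [0,0,0],"fingers": 0.6},
    {"dp": [0,0,0],"turn": [0,0,0],"fingers": 0.8}
  ]
}}

```text
clock: 15.72
eef_pos: [658.7, 14.0, 44.1]
tcp_rot: [3.139, -0.0, 1.538]
contact_force: [-1.0, 0.2, 6.9]
opening: 0.454
grasp_force: 29.4
```

>>> {"op": "play_rows", "data": {
  "rows": [
    {"dp": [0,0,0],"turn": [0,0,0],"fingers": 1},
    {"dp": [0,0,0],"turn": [0,0,0],"fingers": 1},
    {"dp": [0,0,0],"turn": [0,0,0],"fingers": 1},
    {"dp": [0,0,0],"turn": [0,0,0],"fingers": 1}
  ]
}}

```text
clock: 16.05
eef_pos: [658.7, 14.0, 44.1]
tcp_rot: [3.139, -0.0, 1.538]
contact_force: [0.6, -0.4, 5.9]
opening: 0.452
grasp_force: 29.5
```

Run:
```python
from rig import r
import cv2
a=r.grab_frame("scene")["pixels"][60:300,140:370,::-1]; a=cv2.resize(a,(480,500))
b=cv2.resize(r.grab_frame("wrist")["pixels"][:,:,::-1],(320,240)); b=cv2.copyMakeBorder(b,0,260,0,0,0)
cv2.imwrite("pics/m1.png",cv2.hconcat([a,b]))
```

```text
(no output)
```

View pics/m1.png

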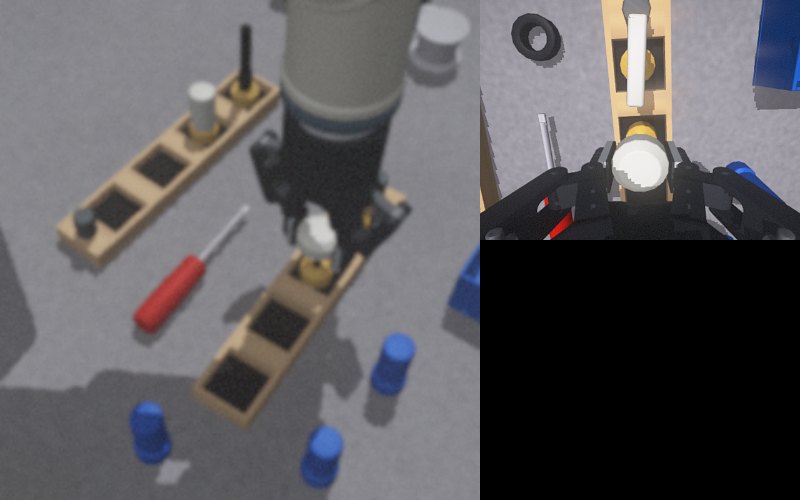

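Whip and barrel stand upright at shipping places 4 and 3 (about (245,90) and (203,130)). The mushroom's cap is clamped centrally. Next I carry it to place 2.

>>> {"op": "play_rows", "data": {
  "rows": [
    {"dp": [0,0,-0.4],"turn": [0,0,0],"fingers": 1},
    {"dp": [0,0,-0.65],"turn": [0,0,0],"fingers": 1},
    {"dp": [0,0,-0.65],"turn": [0,0,0],"fingers": 1},
    {"dp": [0,0,-0.65],"turn": [0,0,0],"fingers": 1},
    {"dp": [0,0,-0.65],"turn": [0,0,0],"fingers": 1}
  ]
}}

```text
clock: 16.57
eef_pos: [657.4, 13.9, 164.1]
tcp_rot: [3.141, -0.0, 1.538]
contact_force: [0.7, -0.4, -0.3]
opening: 0.453
grasp_force: 30.4
```

>>> {"op": "play_rows", "data": {
  "rows": [
    {"dp": [0,-0.3,0],"turn": [0,0,0],"fingers": 1},
    {"dp": [0.04,-0.65,0],"turn": [0,0,0],"fingers": 1},
    {"dp": [0.04,-0.65,0],"turn": [0,0,0],"fingers": 1},
    {"dp": [0.04,-0.65,0],"turn": [0,0,0],"fingers": 1},
    {"dp": [0.04,-0.65,0],"turn": [0,0,0],"fingers": 1}
  ]
}}

```text
clock: 16.98
eef_pos: [540.6, 24.2, 162.9]
tcp_rot: [3.141, -0.0, 1.538]
contact_force: [-0.3, -0.4, -1.3]
opening: 0.454
grasp_force: 30.4
```

>>> {"op": "play_rows", "data": {
  "rows": [
    {"dp": [0.04,-0.65,0],"turn": [0,0,0],"fingers": 1},
    {"dp": [0.03,-0.65,0],"turn": [0,0,0],"fingers": 1},
    {"dp": [0,-0.495,0],"turn": [0,0,0],"fingers": 1},
    {"dp": [0,0,0],"turn": [0,0,0],"fingers": 1},
    {"dp": [0,0,0],"turn": [0,0,0],"fingers": 1}
  ]
}}

```text
clock: 17.4
eef_pos: [469.8, 29.4, 163.1]
tcp_rot: [3.14, -0.0, 1.538]
contact_force: [0.7, 0.3, -1.4]
opening: 0.449
grasp_force: 30.5
```

>>> {"op": "play_rows", "data": {
  "rows": [
    {"dp": [0,0,0],"turn": [0,0,0],"fingers": 1},
    {"dp": [0,0,0],"turn": [0,0,0],"fingers": 1}
  ]
}}

```text
clock: 17.57
eef_pos: [471.4, 29.3, 162.8]
tcp_rot: [3.14, -0.0, 1.537]
contact_force: [0.2, -0.1, -0.6]
opening: 0.453
grasp_force: 30.5
```

>>> {"op": "play_rows", "data": {
  "rows": [
    {"dp": [0,0,0.7],"turn": [0,0,0],"fingers": 1},
    {"dp": [0,0,0.7],"turn": [0,0,0],"fingers": 1},
    {"dp": [0,0,0.7],"turn": [0,0,0],"fingers": 1},
    {"dp": [0,0,0.5],"turn": [0,0,0],"fingers": 1},
    {"dp": [0,0,0.25],"turn": [0,0,0],"fingers": 1}
  ]
}}

```text
clock: 17.98
eef_pos: [469.5, 29.2, 45.9]
tcp_rot: [-3.139, 0.0, 1.537]
contact_force: [-0.3, 0.2, -1.1]
opening: 0.452
grasp_force: 30.5
```

>>> {"op": "play_rows", "data": {
  "rows": [
    {"dp": [0,0,0.09],"turn": [0,0,0],"fingers": 1},
    {"dp": [0,0,0],"turn": [0,0,0],"fingers": 1},
    {"dp": [0,0,0],"turn": [0,0,0],"fingers": 1}
  ]
}}

```text
clock: 18.23
eef_pos: [471.2, 29.3, 45.1]
tcp_rot: [3.141, -0.0, 1.538]
contact_force: [-0.3, -0.4, 0.1]
opening: 0.452
grasp_force: 30.6
```

>>> {"op": "play_rows", "data": {
  "rows": [
    {"dp": [0,0,0],"turn": [0,0,0],"fingers": 0.5},
    {"dp": [0,0,0],"turn": [0,0,0],"fingers": 0.4},
    {"dp": [0,0,0],"turn": [0,0,0],"fingers": 0.25},
    {"dp": [0,0,0],"turn": [0,0,0],"fingers": 0.1},
    {"dp": [0,0,0],"turn": [0,0,0],"fingers": 0}
  ]
}}

```text
clock: 18.65
eef_pos: [470.3, 29.4, 44.9]
tcp_rot: [3.141, -0.0, 1.538]
contact_force: [0.9, -0.3, -0.8]
opening: 0.985
grasp_force: 0.0
```

>>> {"op": "play_rows", "data": {
  "rows": [
    {"dp": [0,0,0],"turn": [0,0,0],"fingers": 0},
    {"dp": [0,0,0],"turn": [0,0,0],"fingers": 0},
    {"dp": [0,0,-0.7],"turn": [0,0,0],"fingers": 0},
    {"dp": [0,0,-0.9],"turn": [0,0,0],"fingers": 0},
    {"dp": [0,0,-0.9],"turn": [0,0,0],"fingers": 0}
  ]
}}

```text
clock: 19.07
eef_pos: [469.1, 29.3, 145.2]
tcp_rot: [-3.139, 0.0, 1.538]
contact_force: [0.7, 0.0, -0.0]
opening: 0.998
grasp_force: 0.0
```

>>> {"op": "play_rows", "data": {
  "rows": [
    {"dp": [0,0,-0.6],"turn": [0,0,0],"fingers": 0},
    {"dp": [0,0,-0.3],"turn": [0,0,0],"fingers": 0},
    {"dp": [0.1,0.35,0],"turn": [0,0,0],"fingers": 0},
    {"dp": [0.2,0.65,0],"turn": [0,0,0],"fingers": 0},
    {"dp": [0.2,0.65,0],"turn": [0,0,0],"fingers": 0}
  ]
}}

```text
clock: 19.48
eef_pos: [537.3, 47.2, 181.4]
tcp_rot: [3.141, -0.0, 1.537]
contact_force: [0.5, 0.3, -0.2]
opening: 0.999
grasp_force: 0.0
```

>>> {"op": "play_rows", "data": {
  "rows": [
    {"dp": [0.2,0.65,0],"turn": [0,0,0],"fingers": 0},
    {"dp": [0.2,0.65,0],"turn": [0,0,0],"fingers": 0},
    {"dp": [0.2,0.65,0],"turn": [0,0,0],"fingers": 0},
    {"dp": [0.2,0.65,0],"turn": [0,0,0],"fingers": 0},
    {"dp": [0.13,0.395,0],"turn": [0,0,0],"fingers": 0}
  ]
}}

```text
clock: 19.9
eef_pos: [660.0, 81.0, 180.5]
tcp_rot: [3.141, -0.0, 1.538]
contact_force: [-0.1, -0.4, 0.4]
opening: 1.0
grasp_force: 0.0
```

>>> {"op": "play_rows", "data": {
  "rows": [
    {"dp": [0,0,0],"turn": [0,0,0],"fingers": 0},
    {"dp": [0,0,0],"turn": [0,0,0],"fingers": 0},
    {"dp": [0,0,0],"turn": [0,0,0],"fingers": 0},
    {"dp": [0,0,0],"turn": [0,0,0],"fingers": 0}
  ]
}}

```text
clock: 20.23
eef_pos: [656.5, 80.0, 180.5]
tcp_rot: [-3.141, 0.0, 1.537]
contact_force: [-0.3, 0.3, -1.0]
opening: 1.002
grasp_force: 0.0
```

>>> {"op": "play_rows", "data": {
  "rows": [
    {"dp": [0,0,0.6],"turn": [0,0,0],"fingers": 0},
    {"dp": [0.0,0,0.7],"turn": [0,0,0],"fingers": 0},
    {"dp": [0,0,0.7],"turn": [0,0,0],"fingers": 0},
    {"dp": [0,0,0.7],"turn": [0,0,0],"fingers": 0},
    {"dp": [0,0,0.58],"turn": [0,0,0],"fingers": 0}
  ]
}}

```text
clock: 20.65
eef_pos: [656.3, 80.0, 48.1]
tcp_rot: [-3.141, 0.0, 1.537]
contact_force: [0.5, -1.2, -0.4]
opening: 0.999
grasp_force: 0.0
```

>>> {"op": "play_rows", "data": {
  "rows": [
    {"dp": [0,0,0],"turn": [0,0,0],"fingers": 0.3},
    {"dp": [0,0,0],"turn": [0,0,0],"fingers": 0.5},
    {"dp": [0,0,0],"turn": [0,0,0],"fingers": 0.65},
    {"dp": [0,0,0],"turn": [0,0,0],"fingers": 0.75},
    {"dp": [0,0,0],"turn": [0,0,0],"fingers": 0.8}
  ]
}}

```text
clock: 21.07
eef_pos: [658.8, 80.5, 51.5]
tcp_rot: [3.139, -0.0, 1.538]
contact_force: [-0.0, -0.3, 0.8]
opening: 0.301
grasp_force: 0.0
```

>>> {"op": "play_rows", "data": {
  "rows": [
    {"dp": [0,0,0],"turn": [0,0,0],"fingers": 0.84},
    {"dp": [0,0,0],"turn": [0,0,0],"fingers": 0.88},
    {"dp": [0,0,0],"turn": [0,0,0],"fingers": 0.92},
    {"dp": [0,0,0],"turn": [0,0,0],"fingers": 1},
    {"dp": [0,0,0],"turn": [0,0,0],"fingers": 1}
  ]
}}

```text
clock: 21.48
eef_pos: [658.4, 80.4, 50.5]
tcp_rot: [3.14, -0.0, 1.538]
contact_force: [-0.6, 0.4, 6.4]
opening: 0.113
grasp_force: 31.4
```

>>> {"op": "play_rows", "data": {
  "rows": [
    {"dp": [0,0,0],"turn": [0,0,0],"fingers": 1},
    {"dp": [0,0,0],"turn": [0,0,0],"fingers": 1},
    {"dp": [0,0,0],"turn": [0,0,0],"fingers": 1},
    {"dp": [0,0,0],"turn": [0,0,0],"fingers": 1}
  ]
}}

```text
clock: 21.82
eef_pos: [658.4, 80.4, 50.5]
tcp_rot: [3.14, -0.0, 1.538]
contact_force: [0.3, -0.0, 6.6]
opening: 0.111
grasp_force: 31.4
```

>>> {"op": "play_rows", "data": {
  "rows": [
    {"dp": [0,0,-0.4],"turn": [0,0,0],"fingers": 1},
    {"dp": [0,0,-0.65],"turn": [0,0,0],"fingers": 1},
    {"dp": [0,0,-0.65],"turn": [0,0,0],"fingers": 1},
    {"dp": [0,0,-0.65],"turn": [0,0,0],"fingers": 1},
    {"dp": [0,0,-0.65],"turn": [0,0,0],"fingers": 1}
  ]
}}

```text
clock: 22.23
eef_pos: [657.3, 80.3, 170.4]
tcp_rot: [-3.141, 0.0, 1.538]
contact_force: [0.9, -0.1, -0.9]
opening: 0.111
grasp_force: 30.2
```

>>> {"op": "play_rows", "data": {
  "rows": [
    {"dp": [-0.2,-0.3,0],"turn": [0,0,0],"fingers": 1},
    {"dp": [-0.42,-0.65,0],"turn": [0,0,0],"fingers": 1},
    {"dp": [-0.42,-0.65,0],"turn": [0,0,0],"fingers": 1},
    {"dp": [-0.42,-0.65,0],"turn": [0,0,0],"fingers": 1},
    {"dp": [-0.42,-0.65,0],"turn": [0,0,0],"fingers": 1}
  ]
}}

```text
clock: 22.65
eef_pos: [537.7, 8.5, 169.3]
tcp_rot: [-3.141, 0.0, 1.538]
contact_force: [-0.1, 0.3, 0.3]
opening: 0.109
grasp_force: 30.3
```

>>> {"op": "play_rows", "data": {
  "rows": [
    {"dp": [-0.42,-0.65,0],"turn": [0,0,0],"fingers": 1},
    {"dp": [-0.42,-0.65,0],"turn": [0,0,0],"fingers": 1},
    {"dp": [-0.32,-0.46,0],"turn": [0,0,0],"fingers": 1},
    {"dp": [0,0,0],"turn": [0,0,0],"fingers": 1},
    {"dp": [0,0,0],"turn": [0,0,0],"fingers": 1}
  ]
}}

```text
clock: 23.07
eef_pos: [466.8, -35.4, 169.7]
tcp_rot: [3.141, -0.0, 1.536]
contact_force: [0.0, -0.8, -0.7]
opening: 0.112
grasp_force: 30.2
```

>>> {"op": "play_rows", "data": {
  "rows": [
    {"dp": [0,0,0],"turn": [0,0,0],"fingers": 1},
    {"dp": [0,0,0],"turn": [0,0,0],"fingers": 1}
  ]
}}

```text
clock: 23.23
eef_pos: [468.5, -34.7, 169.7]
tcp_rot: [3.141, -0.0, 1.538]
contact_force: [0.4, -0.6, -0.4]
opening: 0.114
grasp_force: 30.2
```

Run:
```python
from rig import r
import cv2
a=r.grab_frame("scene")["pixels"][60:300,140:370,::-1]; a=cv2.resize(a,(480,500))
b=cv2.resize(r.grab_frame("wrist")["pixels"][:,:,::-1],(320,240)); b=cv2.copyMakeBorder(b,0,260,0,0,0)
cv2.imwrite("pics/p1.png",cv2.hconcat([a,b]))
```

```text
(no output)
```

View pics/p1.png

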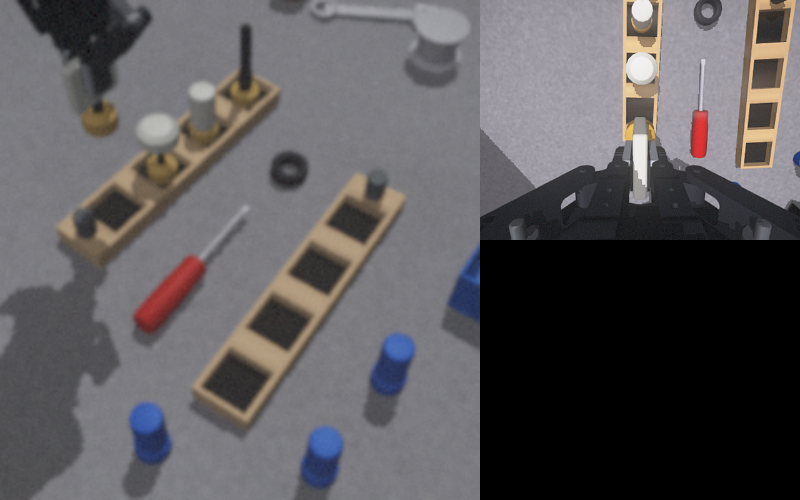

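The mushroom stands at shipping place 2 (160,150), and the panel hangs upright over place 1. I'll lower it slowly past the post.

>>> {"op": "play_rows", "data": {
  "rows": [
    {"dp": [0,0.0,0.6],"turn": [0,0,0],"fingers": 1},
    {"dp": [0,0,0.6],"turn": [0,0,0],"fingers": 1},
    {"dp": [0,0,0.5],"turn": [0,0,0],"fingers": 1},
    {"dp": [0,0,0.4],"turn": [0,0,0],"fingers": 1},
    {"dp": [0,0,0.3],"turn": [0,0,0],"fingers": 1}
  ]
}}

```text
clock: 23.75
eef_pos: [467.2, -34.6, 71.8]
tcp_rot: [-3.14, -0.0, 1.538]
contact_force: [0.1, 0.8, -0.7]
opening: 0.11
grasp_force: 30.3
```

>>> {"op": "play_rows", "data": {
  "rows": [
    {"dp": [0,0,0.2],"turn": [0,0,0],"fingers": 1},
    {"dp": [0,0,0.2],"turn": [0,0,0],"fingers": 1},
    {"dp": [0,0,0.15],"turn": [0,0,0],"fingers": 1},
    {"dp": [0,0,0],"turn": [0,0,0],"fingers": 1},
    {"dp": [0,0,0],"turn": [0,0,0],"fingers": 1}
  ]
}}

```text
clock: 24.17
eef_pos: [467.7, -34.9, 51.5]
tcp_rot: [3.141, -0.0, 1.538]
contact_force: [0.9, -1.1, -0.4]
opening: 0.115
grasp_force: 30.3
```

>>> {"op": "play_rows", "data": {
  "rows": [
    {"dp": [0,0,0],"turn": [0,0,0],"fingers": 0.8},
    {"dp": [0,0,0],"turn": [0,0,0],"fingers": 0.65},
    {"dp": [0,0,0],"turn": [0,0,0],"fingers": 0.5},
    {"dp": [0,0,0],"turn": [0,0,0],"fingers": 0.2},
    {"dp": [0,0,0],"turn": [0,0,0],"fingers": 0}
  ]
}}

```text
clock: 24.58
eef_pos: [467.5, -35.0, 51.7]
tcp_rot: [3.141, 0.0, 1.538]
contact_force: [-0.2, -0.4, 0.0]
opening: 0.759
grasp_force: 0.0
```

>>> {"op": "play_rows", "data": {
  "rows": [
    {"dp": [0,0,0],"turn": [0,0,0],"fingers": 0},
    {"dp": [0,0,0],"turn": [0,0,0],"fingers": 0},
    {"dp": [0,0,-0.7],"turn": [0,0,0],"fingers": 0},
    {"dp": [0,0,-0.9],"turn": [0,0,0],"fingers": 0},
    {"dp": [0,0,-0.9],"turn": [0,0,0],"fingers": 0}
  ]
}}

```text
clock: 25.0
eef_pos: [466.3, -34.9, 152.0]
tcp_rot: [-3.139, -0.0, 1.538]
contact_force: [1.0, -0.5, -0.3]
opening: 1.0
grasp_force: 0.0
```

>>> {"op": "play_rows", "data": {
  "rows": [
    {"dp": [0,0,-0.7],"turn": [0,0,0],"fingers": 0},
    {"dp": [-0.8,0,0],"turn": [0,0,0],"fingers": 0},
    {"dp": [-0.8,0,0],"turn": [0,0,0],"fingers": 0},
    {"dp": [-0.8,0,0],"turn": [0,0,0],"fingers": 0},
    {"dp": [-0.8,0,0],"turn": [0,0,0],"fingers": 0}
  ]
}}

```text
clock: 25.42
eef_pos: [463.0, -164.1, 179.9]
tcp_rot: [3.141, 0.0, 1.538]
contact_force: [0.6, 0.4, 0.1]
opening: 1.005
grasp_force: 0.0
```

>>> {"op": "play_rows", "data": {
  "rows": [
    {"dp": [-0.8,0,0],"turn": [0,0,0],"fingers": 0},
    {"dp": [-0.8,0,0],"turn": [0,0,0],"fingers": 0},
    {"dp": [-0.4,0,0],"turn": [0,0,0],"fingers": 0},
    {"dp": [0,0,0],"turn": [0,0,0],"fingers": 0},
    {"dp": [0,0,0],"turn": [0,0,0],"fingers": 0}
  ]
}}

```text
clock: 25.83
eef_pos: [460.1, -243.3, 179.3]
tcp_rot: [-3.141, -0.0, 1.536]
contact_force: [-0.2, 0.7, 0.6]
opening: 1.0
grasp_force: 0.0
```

Run:
```python
from rig import r
import cv2
p=r.grab_frame("top")["pixels"][:,:,::-1]
b=cv2.resize(p[260:345,115:315],None,fx=4,fy=4,interpolation=cv2.INTER_CUBIC)
a=cv2.resize(r.grab_frame("scene")["pixels"][80:200,140:340,::-1],(430,258))
a=cv2.copyMakeBorder(a,0,0,0,370,0)
cv2.imwrite("pics/e.png",cv2.vconcat([b,a[:258]]))
```

```text
(no output)
```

View pics/e.png

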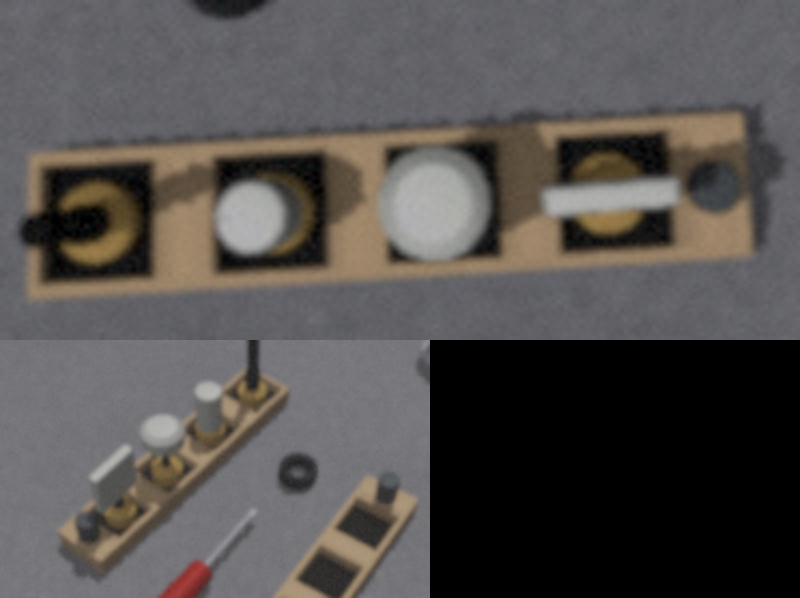

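All four stand upright and centred in the right pockets: whip (97,222), barrel (272,215), mushroom (436,203), panel (608,192), with the post at (714,186). The arm is clear of them, so I'm handing in.

```bash
python3 -c "
from rig import r
print(r.sign_off())"
```

```text
the job is handed in; nothing more can be done
None
```

The job is handed in: from the post, panel, mushroom, barrel and whip stand upright and released in shipping-rack places 1–4, matching their test-rack places in the last pictures; the robot returned no verdict on hand-in.

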